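# Tip the sprung tilt plate to its index and ease it back

### The job

The sealed reference vial on the sprung tilt plate wants a tilt, so that any bubble drifts off its glass before the next reading: with a fingertip, press the rubber pad on the plate's sprung corner down until the pointer is level with the nose of the index rider on the scale, without going past it. Hold it there for about two seconds, then ease the corner back up, not letting it snap, until the plate is on its rest again, and take the hand away. Do not touch the vial, do not shift the stand or the rider, and leave the other things on the mat where they are.

Things in the scene. Friction and masses are not known exactly. Their poses are not given: they have to be found in the camera images.
- stand: Loose 1.6 kg dark steel base of the tilt plate, standing on rubber feet on the blue mat (mat top 3 mm above the table): a 120 mm square, 13 mm high, seen corner-on, plus a bar 24 mm wide that runs out from one corner along the stand's +y to 201 mm from the middle and carries the upright scale. Origin: underside, middle of the square. +z up; +y points along the bar and the pointer to the scale; the square's corners lie on its x and y axes. Must not be shifted or lifted.
- tilt_plate (a joint): Tilt of the aluminium plate (120 x 120 x 8 mm, top 54 mm above the stand's underside) in rad: 0 on its rest, growing as the +y corner goes down, stop at 0.24. It turns about the stand's x axis at 46 mm above the stand's underside (the line through two ball studs). A spring under the +y corner pushes it back: moment 3.0 N m/rad x (tilt + 0.06 rad), that is 2.6 N at the pad to start it and about 10 N at 0.17 rad. It returns by itself and snaps up if the finger slips off.
- pad_top (a point): Centre of the flat top of the black rubber pad (21 mm across, 6 mm high) on the plate's sprung +y corner, 68 mm from the tilt axis; at rest 60 mm above the stand's underside. It moves with the plate. Press here, straight down: tilt t lowers it by about 68 mm x sin t.
- pointer_tip (a point): Sharp tip of the dark steel pointer, which sticks out of the plate's +y corner; 165 mm from the tilt axis and, at rest, 50 mm above the stand's underside. Tilt t lowers it by 165 mm x sin t.
- index_tip (a point): Tip of the nose of the brass index rider on the scale, 1.5 mm beyond the resting pointer tip and facing it, 14 to 30 mm lower. The rider (12 x 30 x 8 mm with a small thumb screw) clamps on an upright aluminium scale blade, 24 mm wide and 3 mm thick, reaching 75 mm above the stand's underside, ticks 4 mm apart.
- index_rider (a joint): How far the rider's nose stands below the resting pointer tip, in m (0.014 to 0.030). It stays by friction and must not be moved.
- vial: Amber glass vial, 24 mm across, with a black cap 27 mm across, in a black holder (40 x 40 mm, 16 mm above the plate) at the middle of the plate; cap top 106 mm above the stand's underside. Origin: underside of the vial. Not to be touched.
- reagent_bottle: Bystander: loose square white plastic bottle, 62 x 62 mm, 134 mm high with its cap. Origin: centre of its underside.
- mug: Bystander: loose white mug, 82 mm across, 92 mm high, handle at its +y. Origin: centre of its underside.
- screw_cap: Bystander: loose blue bottle cap, 40 mm across, 17 mm high. Origin: centre of its underside.
- screwdriver: Bystander: loose screwdriver 190 mm long lying on the mat along its own x, handle at -x. Origin: about the middle of its length, on the mat.

How it is judged:
By the outcome, as a careful person would: the job done as asked, in the order asked, and still so for the second after the job is handed in, with the robot touching nothing.
It also fails if it takes over 38 s, if anything falls off the work surface, if the arm or the gripper's body presses on something with over 40 N, if the wrist force passes 120 N, or if a joint passes its speed limit or range.

### The arm

A 6-joint arm with a two-finger parallel gripper is mounted at the origin on the work surface. World frame = base frame: x ahead of the robot, y to its left, z up, the work surface at z = 0. Lengths are in m, angles in rad, forces in N, time in s.
With the tool pointing down it reaches from about 0.3 to 0.875 m from the base axis. Payload 6.4 kg.
Tool frame: the origin (TCP) lies midway between the tips of the shut fingers; the grasp point (between the pads) lies 19 mm behind it; z points along the fingers, y is the direction in which the jaws open and shut (so a half turn about z gives the same grasp; the last joint's range is limited). The gripper opens to 85 mm and grips with 20 to 120 N. Pads are 22 mm wide; open, the fingers measure 114 mm over their backs; the gripper's body (76 mm by 85 mm) begins 54 mm behind the grasp point. The pads swing forward as they close: fully open they stand 13 mm farther back than shut.
Start: joints at [-1.402, 0.181, 1.607, -0, 1.354, -0.206], TCP at [0.211, -0.535, 0.231] pointing down, gripper open.
Joint ranges: [-2.99, 2.99], [-0.89, 2.07], [0.3, 2.58], [-1.14, 4.28], [0, 2.63], [-3.12, 3.12]. Speed limits (rad/s): [2.57, 2.57, 3.01, 3.14, 3.14, 3.14].

### API

Orientations are given as a unit quaternion [w, x, y, z].
In Python, from bench import get_obs, camera, hand_in gives the robot as it stands.
- The arm moves only by the tool drive_tool, never from a script. Its argument "deltas" is a list of rows, each a list of 2 entries, a list of its own where there are three numbers: the shift along the world's x, y, z in m, then the turn about the world's z in rad. A call has 1 to 10 rows; each row shifts and turns the pose as measured when the row begins; what a row does not reach is not made up. A row lasts 1/10 s, in which the tool goes at most 50 mm and 8.59 degrees, less where a joint would pass 70% of its speed; a pose out of reach is approached as far as the arm can. A call is refused whole if a number of a shift passes 0.05 or a number of a turn 0.15, either way. A call with a gripper value outside its range is refused whole. "gripper" is the opening, from 0 (shut) to 1 (fully open), set as the call begins (left out, the last holds). The fingers move at their own pace and stop on an object; the grip force is fixed at half the most. Time passes only in rows, so rows that do not move let the fingers close. It gives the time, the measured TCP pose, the force and the opening at its end, in the units of the state.
- get_obs(): the state, without advancing time (a new reading comes with each control period).
- camera(name): name is "side" or "top"; returns a dict with "frame" (480x640x3 uint8, red, green, blue), "fx", "fy", "cx", "cy" (pixels), "eye" and "attitude" of the camera in the world. Camera axes: x right, y down, z forward; pixel columns grow to the right and rows downward; lengths in m; the calibration is good to about 2 mm. A picture is of the moment at which its call begins. There is no depth.
- hand_in(): hands the job in, once; it reports no verdict.
The state is a dict: "time_s": time; "q": joint angles; "dq": joint speeds; "joint_efforts": joint torques, N m; "eef_pos": TCP position; "eef_rot": TCP orientation; "wrist_force": force on the tool from outside, world axes, zero at the start; "torque": the same for the moment, N m; "opening": opening from 0.0 (shut) to 1.0 (fully open).
Only numpy, scipy, OpenCV 4.12 (cv2) and the standard library are available. Lean on these libraries where they do the work, as an engineer would, in place of code of your own. Each camera call takes 0.05 s, during which the arm holds its last target.

## Working session

There is one attempt and no reset: what is moved stays moved. The work goes in short steps, Python scripts to look and compute and a tool call to move; the robot and the scene stay as the last step left them, time stands still between calls to the robot, and variables do not carry over. Pictures are saved under pics/ and viewed, and the job is handed in when it is done.

Besides the shell and the picture viewer there is one more tool, called after "Emit:" by a JSON object that holds its "fn" and its "kwargs", one argument or row to a line. drive_tool: Moves the arm, as the interface text tells. Its arguments: {"type":"object","properties":{"deltas":{"type":"array","items":{"type":"array"}},"gripper":{"type":"number"}},"required":["deltas"]}

```bash
ls; mkdir -p pics
python3 - <<'E'
from bench import get_obs,camera
import cv2,pickle
o=get_obs();print(o)
for n in("top","side"):
    c=camera(n);cv2.imwrite(f"pics/{n}0.png",c["frame"][:,:,::-1]);pickle.dump(c,open(f"{n}0.pkl","wb"))
    print(n,{k:v for k,v in c.items() if k!="frame"})
E
```

```text
pics
{'time_s': 0.0, 'q': array([-1.40231523e+00,  1.81538141e-01,  1.60801643e+00, -2.42921995e-05,
        1.35378071e+00, -2.06296378e-01]), 'dq': array([-1.92561438e-03, -3.32276518e-05, -4.69235983e-04,  8.57866386e-04,
        1.12538721e-04, -4.94566441e-04]), 'joint_efforts': array([-1.51277691e-03, -4.44867182e+01, -3.51336193e+01, -3.16974056e-04,
        9.18114383e-03, -1.83439717e-06]), 'eef_pos': array([ 0.21040409, -0.53452829,  0.23038171]), 'eef_rot': array([-8.71379480e-04,  9.82493184e-01,  1.86296493e-01,  4.61665107e-06]), 'wrist_force': array([ 0.13516638, -0.59261661, -0.76743896]), 'torque': array([ 0.0331666 , -0.02268483,  0.02235012]), 'opening': 1.0015519205593646}
top {'fx': 444.1458510221374, 'fy': 444.1458510221374, 'cx': 317.0219960070766, 'cy': 233.9034958807767, 'eye': array([ 0.44524187, -0.02590267,  0.97011025]), 'attitude': array([-0.04712931,  0.71427938, -0.695966  ,  0.05670211])}
side {'fx': 526.8747308171414, 'fy': 526.8747308171414, 'cx': 319.2186282973118, 'cy': 245.36632945315066, 'eye': array([-0.13737531,  0.70060845,  0.86430911]), 'attitude': array([ 0.16870811, -0.34927017,  0.82319032, -0.41461503])}
```

View pics/top0.png

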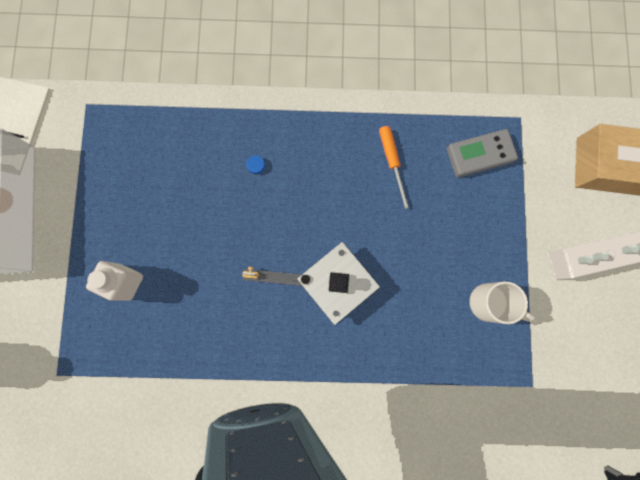

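View pics/side0.png

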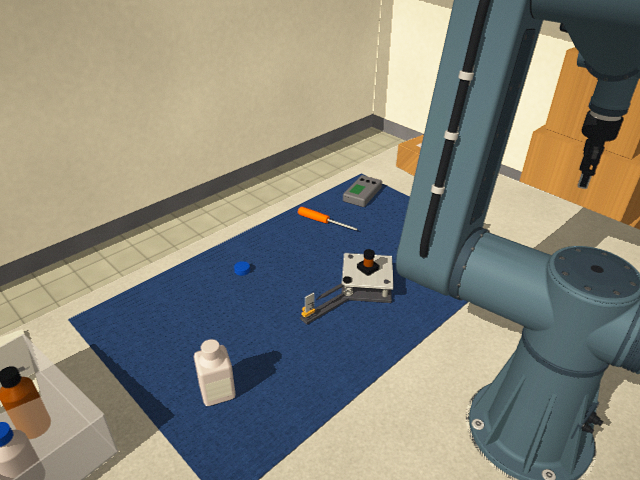

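```bash
cat > h.py <<'E'
import numpy as np,cv2,pickle
from scipy.spatial.transform import Rotation as R
def Rm(c): 
    a=c["attitude"]; return R.from_quat([a[1],a[2],a[3],a[0]]).as_matrix()
def ray(c,u,v):
    d=Rm(c)@np.array([(u-c["cx"])/c["fx"],(v-c["cy"])/c["fy"],1]); return c["eye"],d/np.linalg.norm(d)
def onz(c,u,v,z):
    e,d=ray(c,u,v); return e+d*(z-e[2])/d[2]
def proj(c,p):
    q=Rm(c).T@(np.asarray(p)-c["eye"]); return np.array([c["fx"]*q[0]/q[2]+c["cx"],c["fy"]*q[1]/q[2]+c["cy"]])
def crop(c,u0,v0,w,h,s,fn):
    cv2.imwrite(fn,cv2.resize(c["frame"][v0:v0+h,u0:u0+w,::-1],None,fx=s,fy=s,interpolation=cv2.INTER_CUBIC))
E
python3 - <<'E'
from h import *
t=pickle.load(open("top0.pkl","rb"));s=pickle.load(open("side0.pkl","rb"))
for c in(t,s): print(ray(c,c["cx"],c["cy"]))
crop(t,232,230,160,110,5,"pics/tz.png"); crop(s,290,235,120,90,6,"pics/sz.png")
print(onz(t,305,279,.063),onz(s,347,280,.063))
E
```

```text
(array([ 0.44524187, -0.02590267,  0.97011025]), array([ 0.14660309, -0.01159848, -0.9891274 ]))
(array([-0.13737531,  0.70060845,  0.86430911]), array([ 0.56738309, -0.56476473, -0.5992639 ]))
[ 0.48635676 -0.01440168  0.063     ] [ 0.480187   -0.00732488  0.063     ]
```

View pics/tz.png

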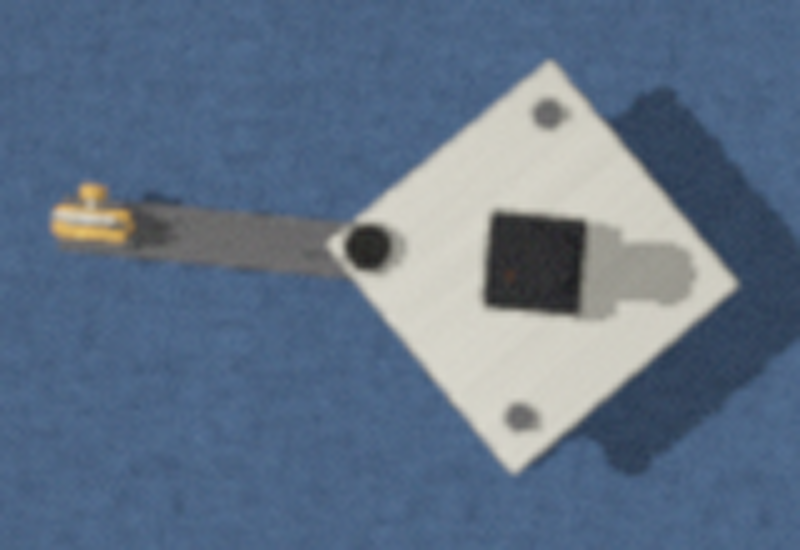

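View pics/sz.png

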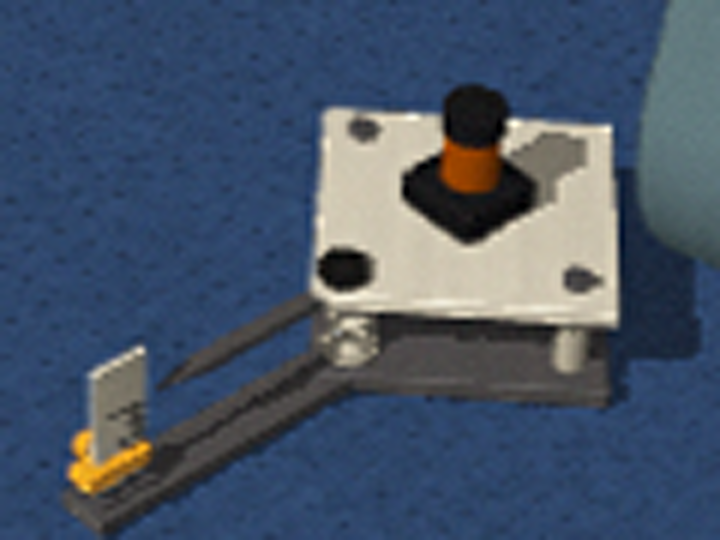

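Run:
```python
from h import *
t=pickle.load(open("top0.pkl","rb"));s=pickle.load(open("side0.pkl","rb"))
f=lambda p,k,o:((p[0]+.5)/k-.5+o[0],(p[1]+.5)/k-.5+o[1])
# plate mask contour in top
F=t["frame"].astype(int)
m=((F.min(2)>130)).astype(np.uint8); roi=np.zeros_like(m); roi[235:332,296:385]=1; m*=roi
m=cv2.morphologyEx(m,cv2.MORPH_CLOSE,np.ones((13,13)))
cs,_=cv2.findContours(m,0,2); c=max(cs,key=cv2.contourArea); print(cv2.contourArea(c),cv2.minAreaRect(c))
C=[onz(t,*f(p,5,(232,230)),.057) for p in((331,245),(550,60),(738,285),(514,474))]
C=np.array(C);print(C.round(4),[np.linalg.norm(C[i]-C[i-1]).round(4) for i in range(4)])
cen=C.mean(0); d=C[0]-C[2]; e=C[1]-C[3]; print(cen,np.arctan2(d[1],d[0]),np.arctan2(e[1],e[0]))
S=[onz(s,*f(p,6,(290,235)),.057) for p in((322,108),(613,126),(617,325),(312,300))]
S=np.array(S);print(S.round(4),S.mean(0)); d=S[3]-S[1];e=S[0]-S[2];print(np.arctan2(d[1],d[0]),np.arctan2(e[1],e[0]))
print(onz(t,*f((369,247),5,(232,230)),.062),onz(s,*f((345,269),6,(290,235)),.061))
```

```text
3446.5 ((337.70489501953125, 282.7458801269531), (59.92125701904297, 59.537147521972656), 50.194427490234375)
[[ 4.871e-01  4.000e-04  5.700e-02]
 [ 5.658e-01 -8.800e-02  5.700e-02]
 [ 4.750e-01 -1.666e-01  5.700e-02]
 [ 3.969e-01 -7.630e-02  5.700e-02]] [np.float64(0.1184), np.float64(0.1184), np.float64(0.1201), np.float64(0.1194)]
[ 0.48120171 -0.08260263  0.057     ] 1.498770265125505 -0.06929348100013935
[[ 0.5638 -0.0829  0.057 ]
 [ 0.4718 -0.1621  0.057 ]
 [ 0.3912 -0.0661  0.057 ]
 [ 0.4823  0.0085  0.057 ]] [ 0.47728213 -0.07564923  0.057     ]
1.509645958668236 -0.097202119480701
[ 0.48642287 -0.01520277  0.062     ] [ 0.48303229 -0.01076434  0.061     ]
```

Emit:
{"fn": "drive_tool", "kwargs": {
  "deltas": [
    [[0.023,0.044,0],0.113],
    [[0.023,0.044,0],0.113],
    [[0.023,0.044,0],0.113],
    [[0.023,0.044,0],0.113],
    [[0.023,0.044,0],0.113],
    [[0.023,0.044,0],0.113],
    [[0.023,0.044,0],0.113],
    [[0.023,0.044,0],0.113],
    [[0.023,0.044,0],0.113],
    [[0.023,0.044,0],0.113]
  ],
  "gripper": 0
}}

```text
time_s: 1.1
eef_pos: [0.4356, -0.0907, 0.2265]
eef_rot: [-0.002, 0.719, 0.695, -0.001]
wrist_force: [0.9, -1.0, -0.6]
opening: -0.0
```

Emit:
{"fn": "drive_tool", "kwargs": {
  "deltas": [
    [[0.025,0.04,-0.02],-0.03],
    [[0.02,0.03,-0.03],0],
    [[0.005,0.008,-0.03],0],
    [[0,0,-0.03],0],
    [[0,0,0],0],
    [[0,0,0],0]
  ],
  "gripper": 0
}}

```text
time_s: 1.7
eef_pos: [0.487, -0.0044, 0.1153]
eef_rot: [-0.001, 0.725, 0.689, 0.0]
wrist_force: [0.2, 0.4, 0.2]
opening: -0.002
```

Run:
```python
from h import *
from bench import get_obs,camera
o=get_obs();print(o["eef_pos"],o["eef_rot"],o["wrist_force"],o["time_s"])
for n in("top","side"):
    c=camera(n);pickle.dump(c,open(n+"1.pkl","wb"));p=proj(c,o["eef_pos"]);print(n,p)
    u,v=int(p[0])-65,int(p[1])-50
    print(u,v);crop(c,u,v,130,100,6,f"pics/{n}1.png")
```

```text
[ 0.48701219 -0.00440993  0.11525865] [-9.93788043e-04  7.24861585e-01  6.88893811e-01  1.10049350e-04] [0.16319063 0.37866555 0.15944013] 1.7
top [299.48827663 277.2740476 ]
234 227
side [344.93806881 261.71676038]
279 211
```

View pics/top1.png

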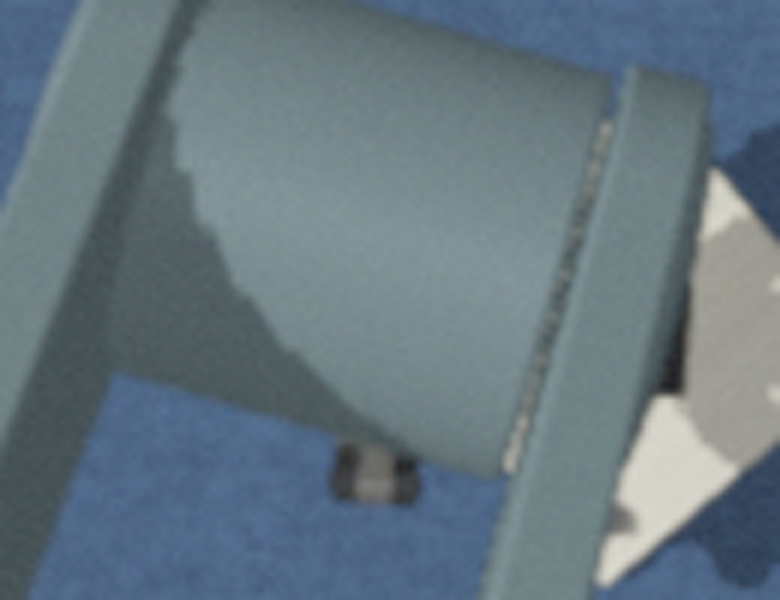

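View pics/side1.png

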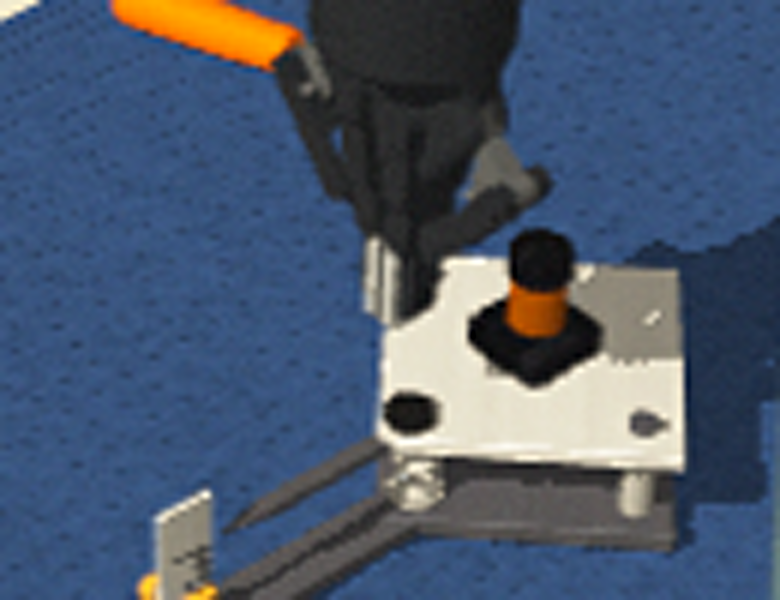

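Emit:
{"fn": "drive_tool", "kwargs": {
  "deltas": [
    [[-0.002,-0.004,-0.02],0],
    [[0,-0.004,-0.015],0],
    [[0,0,-0.006],0],
    [[0,0,0],0]
  ]
}}

```text
time_s: 2.2
eef_pos: [0.4903, -0.0163, 0.0812]
eef_rot: [0.005, 0.726, 0.687, 0.004]
wrist_force: [-0.7, 0.5, 0.1]
opening: -0.001
```

```bash
cat > cap.py <<'E'
from h import *
from bench import get_obs,camera
import sys
def cap(n,k):
    o=get_obs();print(o["eef_pos"].round(4),o["wrist_force"].round(2),round(o["time_s"],2))
    fs=[]
    for i in range(k): c=camera("side");fs.append(c["frame"].astype(float))
    c["frame"]=np.mean(fs,0).round().astype(np.uint8);c["raw"]=np.mean(fs,0);c["std"]=np.std(fs,0).mean()
    pickle.dump(c,open(n+".pkl","wb"))
    crop(c,296,280,64,48,12,f"pics/{n}_a.png"); crop(c,290,225,120,90,6,f"pics/{n}_b.png");print(c["std"])
if __name__=="__main__": cap(sys.argv[1],int(sys.argv[2]))
E
python3 cap.py s2 6
python3 - <<'E'
from h import *
c=pickle.load(open("s2.pkl","rb"))
cen=np.array([.4795,-.079,.003]);a=1.503;y=np.array([np.cos(a),np.sin(a),0]);z=np.array([0,0,1.])
P=lambda Y,Z:proj(c,cen+y*Y+z*Z)
print("ptr",P(.165,.05));
for d in(.014,.018,.022,.026,.030):
    t=np.arcsin(d/.165); print(d,"nose",P(.1665,.05-d),"ptr",P(.165*np.cos(t)+.004*0,.046+.004*np.cos(t)-.165*np.sin(t)))
print("blade top",P(.175,.075),P(.199,.075))
E
```

```text
[ 0.4903 -0.0163  0.0812] [-0.69  0.46  0.11] 2.2
1.5440314672409094
ptr [315.22236316 299.66859945]
0.014 nose [314.67261118 304.50661456] ptr [315.37725012 304.10538934]
0.018 nose [314.66084828 305.79444553] ptr [315.49475335 305.32037311]
0.022 nose [314.6491323  307.07714113] ptr [315.64476679 306.51172624]
0.026 nose [314.63746294 308.35473204] ptr [315.82735172 307.67928197]
0.03 nose [314.62583992 309.62724866] ptr [316.0426249  308.82284312]
blade top [311.86044283 293.31320566] [303.46728922 298.00785493]
```

View pics/s2_a.png

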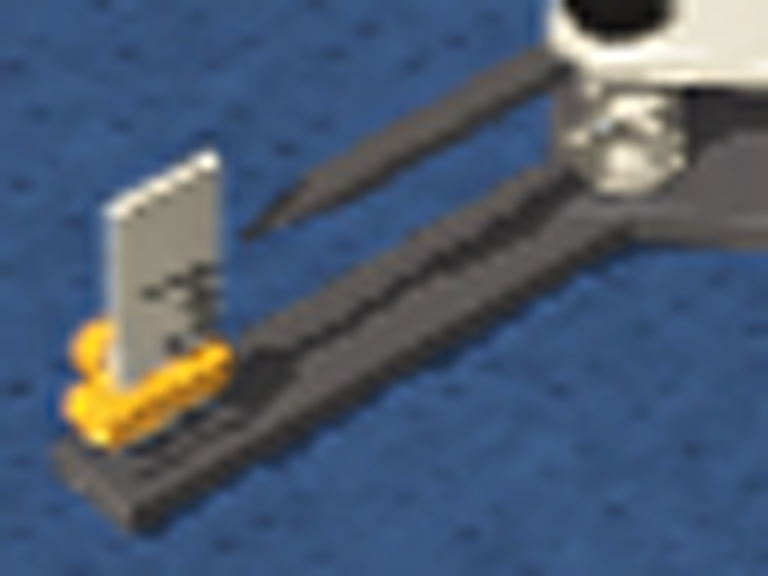

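View pics/s2_b.png

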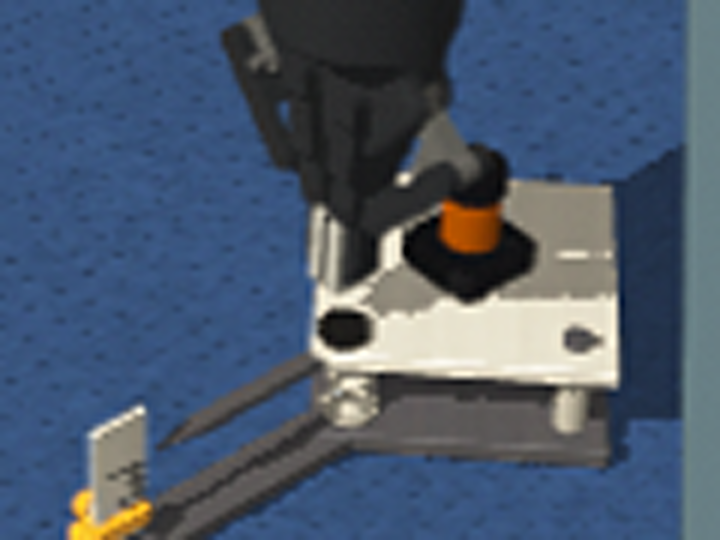

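Run:
```python
from h import *
from bench import get_obs
o=get_obs();print(o["eef_pos"],o["time_s"],o["wrist_force"])
c=pickle.load(open("s2.pkl","rb"))
crop(c,300,290,24,32,18,"pics/z2.png")
im=cv2.resize(c["frame"][288:320,298:330,::-1],None,fx=18,fy=18,interpolation=cv2.INTER_NEAREST)
cv2.imwrite("pics/z2.png",im)
F=c["raw"]
print("orange = R-B"); print((F[303:319,300:320,0]-F[303:319,300:320,2]).round().astype(int))
print("blue minus: B-R pointer"); print((F[294:304,312:328,2]-F[294:304,312:328,0]).round().astype(int))
cen=np.array([.4795,-.079,.003]);a=1.503;y=np.array([np.cos(a),np.sin(a),0]);x=np.array([y[1],-y[0],0]);z=np.array([0,0,1.])
P=lambda X,Y,Z:proj(c,cen+x*X+y*Y+z*Z)
print("bar end",[P(s*.012,.201,h).round(1) for s in(-1,1) for h in(.013,.0)])
print("blade top",[P(0,Y,.075).round(1) for Y in (.168,.17,.172,.194,.196)])
for d in(.024,.027,.03):
    print(d,"nose",P(0,.1665,.05-d).round(1),"body",[P(X,Y,.05-d+h).round(1) for X in(-.006,.006) for Y in(.1685,.1985) for h in(-.004,.004)])
```

```text
[ 0.49047378 -0.01581672  0.08125405] 2.5 [ 0.73415863 -0.14925207  0.42075712]
orange = R-B
[[-72 -70 -65 -70 -53  -8  28  23  22  20  10  10  11   6 -40 -76 -73 -70
  -72 -75]
 [-72 -74 -73 -76 -52  -6  26  20  10  15  20  17   8   0 -44 -76 -73 -71
  -64 -66]
 [-64 -70 -78 -76 -49  -5  25  23  22  21  21  14  10   0 -38 -76 -74 -71
  -64 -53]
 [-70 -72 -69 -25  42  41  22  22  23  24  24  19  14  -2 -44 -67 -61 -53
  -13  10]
 [-72 -75   6 166 188  95  18  21  24  23  21  16   9   2 -44 -64 -21  -5
    8   6]
 [-72 -49 118 220 176  76  16  22  21  19   6   9  30  88  62 -21   5   6
    5   5]
 [-76 -30 145 217 142  43  19  21  18  18  36  60 166 216 210  43   1   1
    1   2]
 [-68 -59  98 212 119  62  16  16  28  72 165 216 213 209 121  40  -2   0
    2   0]
 [-77 -74 -16 164 183  97  17  45 154 218 214 210 148 144 117  18  -2   0
    1   1]
 [-80   1 157 218 195 142  98 161 216 206 163 141 133 114  42  -5  -1   1
    2   2]
 [-82  69 216 212 209 213 215 212 171 135 135 118  56  -2  -3   0   2   2
    4   6]
 [-80  68 212 209 206 207 202 138 144 116  61   7  -6   0   3   4   3   
[... 1219 characters left out ...]
, 292.7]), array([305.2, 297. ]), array([304.5, 297.4])]
0.024 nose [314.6 307.7] body [array([315.7, 310.8]), array([315.7, 308.2]), array([305.5, 316.8]), array([305.5, 314.2]), array([312.3, 308. ]), array([312.3, 305.4]), array([302.1, 313.9]), array([302.1, 311.3])]
0.027 nose [314.6 308.7] body [array([315.6, 311.7]), array([315.7, 309.2]), array([305.5, 317.7]), array([305.5, 315.1]), array([312.3, 308.9]), array([312.3, 306.4]), array([302.1, 314.8]), array([302.1, 312.3])]
0.03 nose [314.6 309.6] body [array([315.6, 312.7]), array([315.7, 310.2]), array([305.5, 318.7]), array([305.5, 316.1]), array([312.3, 309.9]), array([312.3, 307.3]), array([302.1, 315.8]), array([302.1, 313.2])]
```

View pics/z2.png

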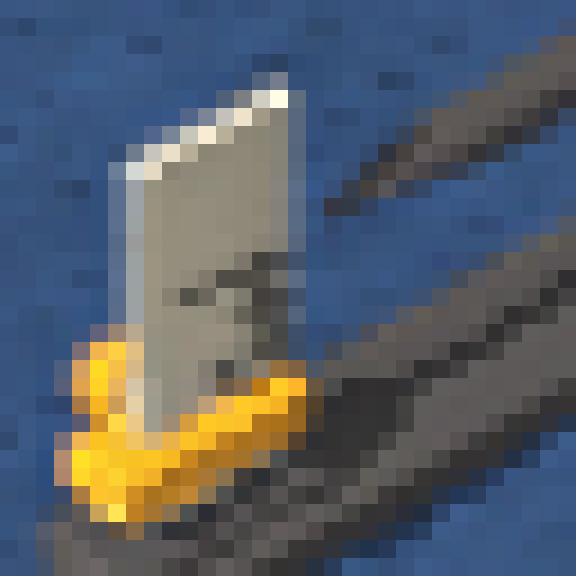

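Emit:
{"fn": "drive_tool", "kwargs": {
  "deltas": [
    [[-0.005,0.006,-0.004],0],
    [[0,0,-0.003],0],
    [[0,0,0],0],
    [[0,0,0],0]
  ]
}}

```text
time_s: 2.9
eef_pos: [0.4849, -0.0088, 0.074]
eef_rot: [0.006, 0.726, 0.688, 0.004]
wrist_force: [-0.2, 0.7, 0.3]
opening: 0.001
```

```bash
python3 cap.py s3 2
```

```text
[ 0.4849 -0.0088  0.074 ] [-0.16  0.67  0.27] 2.9
0.9337136501736111
```

View pics/s3_b.png

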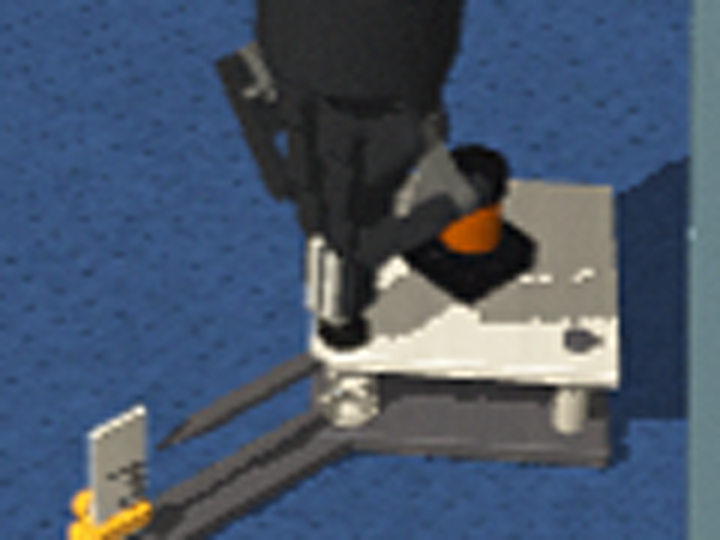

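Emit:
{"fn": "drive_tool", "kwargs": {
  "deltas": [
    [[0.001,0,-0.003],0],
    [[0,0,-0.003],0],
    [[0,0,-0.001],0],
    [[0,0,0],0]
  ]
}}

```text
time_s: 3.4
eef_pos: [0.4864, -0.0091, 0.0665]
eef_rot: [0.006, 0.726, 0.688, 0.004]
wrist_force: [0.7, -0.1, -0.1]
opening: 0.001
```

Emit:
{"fn": "drive_tool", "kwargs": {
  "deltas": [
    [[0,0,-0.001],0],
    [[0,0,-0.001],0]
  ]
}}

```text
time_s: 3.6
eef_pos: [0.4865, -0.0092, 0.0644]
eef_rot: [0.006, 0.726, 0.688, 0.004]
wrist_force: [0.5, -0.3, -0.3]
opening: -0.0
```

Emit:
{"fn": "drive_tool", "kwargs": {
  "deltas": [
    [[0,0,-0.001],0],
    [[0,0,0],0]
  ]
}}

```text
time_s: 3.8
eef_pos: [0.4864, -0.0092, 0.0632]
eef_rot: [0.006, 0.726, 0.688, 0.004]
wrist_force: [0.1, -0.3, 0.0]
opening: -0.002
```

Emit:
{"fn": "drive_tool", "kwargs": {
  "deltas": [
    [[0,0,-0.001],0],
    [[0,0,0],0]
  ]
}}

```text
time_s: 4.0
eef_pos: [0.4866, -0.0091, 0.0625]
eef_rot: [0.006, 0.726, 0.688, 0.004]
wrist_force: [0.1, -0.8, 2.9]
opening: 0.0
```

Emit:
{"fn": "drive_tool", "kwargs": {
  "deltas": [
    [[0,0,-0.0015],0],
    [[0,0,-0.0015],0],
    [[0,0,-0.0015],0],
    [[0,0,0],0]
  ]
}}

```text
time_s: 4.4
eef_pos: [0.4867, -0.0085, 0.0586]
eef_rot: [0.006, 0.726, 0.688, 0.005]
wrist_force: [-2.5, 0.4, 5.8]
opening: 0.003
```

```bash
python3 cap.py s4 4
```

```text
[ 0.4867 -0.0085  0.0586] [-2.46  0.43  5.81] 4.4
1.3402896118327539
```

View pics/s4_a.png

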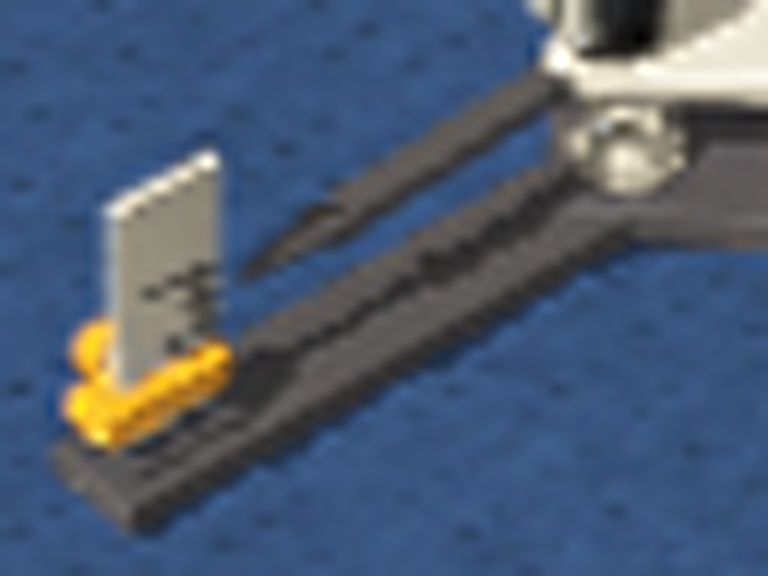

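View pics/s4_b.png

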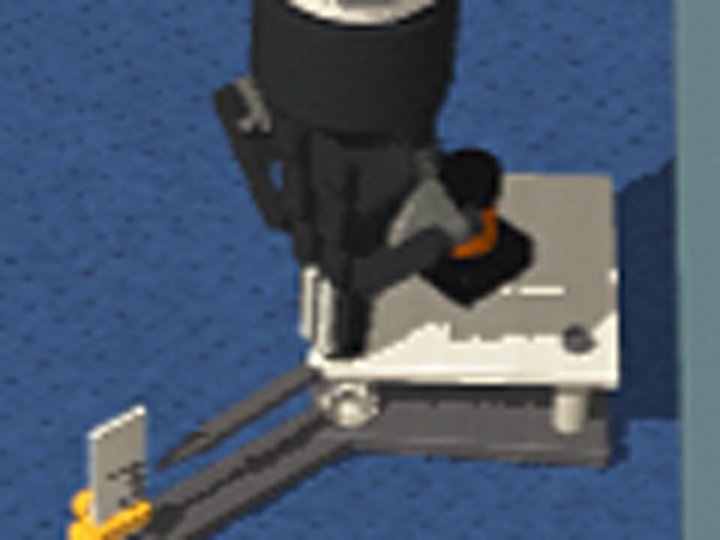

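```bash
cat > tilt.py <<'E'
from h import *
from scipy.optimize import minimize_scalar
import sys
cen=np.array([.4795,-.079,.003]);a=1.503;yv=np.array([np.cos(a),np.sin(a),0]);z=np.array([0,0,1.])
r=pickle.load(open("s2.pkl","rb"))
cols=np.arange(319,338)
def line(c,t):
    P=[]
    for Y in(.08,.165):
        yy=Y*np.cos(t)+.004*np.sin(t);zz=.046-Y*np.sin(t)+.004*np.cos(t)
        P.append(proj(c,cen+yv*yy+z*zz))
    return np.polyfit(*np.array(P).T,1)
def edges(c):
    B=c["raw"][:,:,2]-c["raw"][:,:,0]; E=[]
    for u in cols:
        v0=int(np.polyval(line(c,0),u))-9; p=B[v0:v0+30,u]
        k=np.argmax(p<33); E.append(v0+k-1+(p[k-1]-33)/(p[k-1]-p[k]))
    return np.array(E)
e0=edges(r);l0=line(r,0)
def tilt(n):
    c=pickle.load(open(n+".pkl","rb"));de=edges(c)-e0
    f=lambda t:np.abs(np.polyval(line(c,t),cols)-np.polyval(l0,cols)-de).sum()
    t=minimize_scalar(f,bounds=(-.02,.25),method="bounded").x
    res=de-(np.polyval(line(c,t),cols)-np.polyval(l0,cols))
    print(n,"t",round(t,4),"drop mm",round(165*np.sin(t),2),"res",res.round(2))
for n in sys.argv[1:]: tilt(n)
E
python3 tilt.py s3 s4
```

```text
s3 t -0.0001 drop mm -0.02 res [ 0.01  0.    0.05  0.   -0.   -0.02 -0.03 -0.02  0.   -0.01  0.01 -0.01
  0.02 -0.03 -0.01  0.    0.02  0.03 -0.02]
s4 t 0.0636 drop mm 10.48 res [ 0.13  0.08 -0.12  0.15 -0.14 -0.65 -0.    0.08 -0.26  0.19 -0.2   0.19
 -0.21 -0.4  -0.08 -0.18  0.05  0.13  0.03]
```

Emit:
{"fn": "drive_tool", "kwargs": {
  "deltas": [
    [[0,0,-0.0015],0],
    [[0,0,-0.0015],0],
    [[0,0,-0.0005],0],
    [[0,0,0],0]
  ]
}}

```text
time_s: 5.0
eef_pos: [0.4868, -0.0082, 0.0561]
eef_rot: [0.005, 0.726, 0.688, 0.005]
wrist_force: [-2.5, 1.2, 6.0]
opening: -0.002
```

```bash
python3 cap.py s5 4; python3 tilt.py s5; python3 -c "
from bench import get_obs;o=get_obs();print(o['eef_pos'],o['wrist_force'],o['time_s'])"
```

```text
[ 0.4868 -0.0082  0.0561] [-2.47  1.16  6.03] 5.0
1.3352350287922699
s5 t 0.0986 drop mm 16.25 res [ 0.09 -0.09  0.22 -0.12  0.25 -0.08 -0.23  0.41  0.1   0.    0.15  0.19
 -0.42 -0.04 -0.06 -0.28  0.4   0.15 -0.05]
[ 0.48679174 -0.00817447  0.05618649] [-2.16533166  0.90700493  7.32346835] 5.2
```

View pics/s5_a.png

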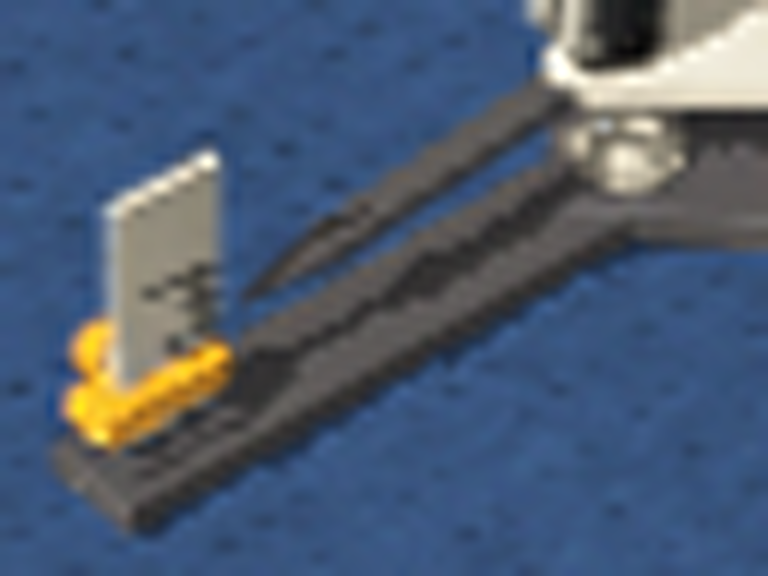

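Run:
```python
from h import *
t=pickle.load(open("top0.pkl","rb"));F=t["frame"].astype(int)
print((F[264:284,240:264,0]-F[264:284,240:264,2]))
cen=np.array([.4805,-.0815,.003]);a=1.50;y=np.array([np.cos(a),np.sin(a),0]);x=np.array([y[1],-y[0],0]);z=np.array([0,0,1.])
P=lambda X,Y,Z:proj(t,cen+x*X+y*Y+z*Z).round(1)
print([P(X,Y,.03) for X in(-.006,.006) for Y in(.1665,.171,.201)],[P(X,.15,.013) for X in(-.012,.012)],"blade",P(0,.170,.075),P(0,.196,.075))
print(F[264:290,256],F[264:290,266])
```

```text
[[-56 -58 -57 -54 -57 -56 -57 -57 -59 -53 -55 -53 -54 -52 -54 -57 -58 -57
  -58 -57 -58 -57 -58 -57]
 [-55 -55 -55 -54 -57 -53 -56 -58 -53 -50 -52 -53 -55 -57 -56 -56 -55 -57
  -57 -56 -56 -58 -59 -58]
 [-56 -55 -57 -56 -55 -56 -54 -47 -17   1  -7 -15 -36 -50 -54 -57 -55 -54
  -58 -55 -58 -55 -55 -54]
 [-53 -54 -57 -53 -58 -58 -52 -23  52  85  81  66  38 -11 -50 -53 -54 -54
  -57 -55 -53 -53 -50 -54]
 [-56 -57 -55 -55 -48 -41 -44   0  83 112 113 100  74   6 -46 -54 -56 -55
  -56 -56 -51 -46 -44 -49]
 [-51 -55 -54 -55 -34 -14 -13  11  68  84  83  86  62   6 -35 -44 -46 -48
  -49 -52 -45 -37 -41 -40]
 [-54 -56 -51 -27   0  17  13  16  34  37  35  38  26   3  -8 -14 -19 -24
  -25 -28 -23 -16 -19 -19]
 [-56 -54 -18  45  76  82  74  66  64  49  41  41  30  27  23  18  18  11
   -1  -3  -2  -3  -4  -3]
 [-58 -49  -9  29  42  49  54  51  55  59  62  70  69  77  87  93  94  68
   18  -3   0   0   0  -2]
 [-58 -47  -6  23  28  24  26  25  21  24  30  34  37  41  55  86 103  88
   33   2  -1  -2  -1   0]
 [-58 -41  25  72  73  50  32  26  19  17  18  20  20  17  23  38  56  69
   46   6   0  -
[... 1222 characters left out ...]
 96 123]
 [ 88  93 107]
 [107  97  89]
 [182 148  88]
 [188 152  85]
 [151 130  95]
 [131 114  89]
 [171 139  83]
 [177 144  86]
 [143 123  96]
 [106 104 102]
 [103 104 106]
 [ 93 106 124]
 [ 82 104 133]
 [ 73  98 130]
 [ 75  98 129]
 [ 77  99 129]
 [ 76 101 130]
 [ 74  98 128]
 [ 72  93 125]
 [ 72  95 127]] [[ 74 100 128]
 [ 77 102 134]
 [ 76 103 134]
 [ 79 104 135]
 [ 77 103 135]
 [ 68  88 118]
 [ 63  77  95]
 [ 92  94 101]
 [108 108 109]
 [104 105 107]
 [ 96  96  96]
 [ 91  90  91]
 [ 95  93  95]
 [ 88  86  88]
 [ 97  98  97]
 [105 106 104]
 [111 110 111]
 [105 105 109]
 [ 94 106 128]
 [ 83 104 136]
 [ 77 103 135]
 [ 75  99 131]
 [ 76 101 133]
 [ 73  99 133]
 [ 74 100 133]
 [ 75 103 133]]
```

Emit:
{"fn": "drive_tool", "kwargs": {
  "deltas": [
    [[0,0,-0.001],0],
    [[0,0,-0.001],0],
    [[0,0,0],0]
  ]
}}

```text
time_s: 5.5
eef_pos: [0.4868, -0.008, 0.0551]
eef_rot: [0.005, 0.725, 0.688, 0.004]
wrist_force: [-2.7, 1.2, 7.4]
opening: -0.003
```

```bash
python3 cap.py s6 3; python3 tilt.py s6; python3 -c "
from bench import get_obs;o=get_obs();print(o['eef_pos'],o['wrist_force'],o['time_s'])"
```

```text
[ 0.4868 -0.008   0.0551] [-2.68  1.21  7.41] 5.5
1.2140083102490897
s6 t 0.1161 drop mm 19.11 res [ 0.25  0.03  0.29  0.03 -0.15 -0.11  0.03 -0.   -0.11  0.11 -0.2   0.01
 -0.27 -0.4  -0.53 -0.2   0.12 -0.29  0.09]
[ 0.48678724 -0.00807194  0.0551973 ] [-3.16009709  0.53069293  8.39556183] 5.65
```

View pics/s6_a.png

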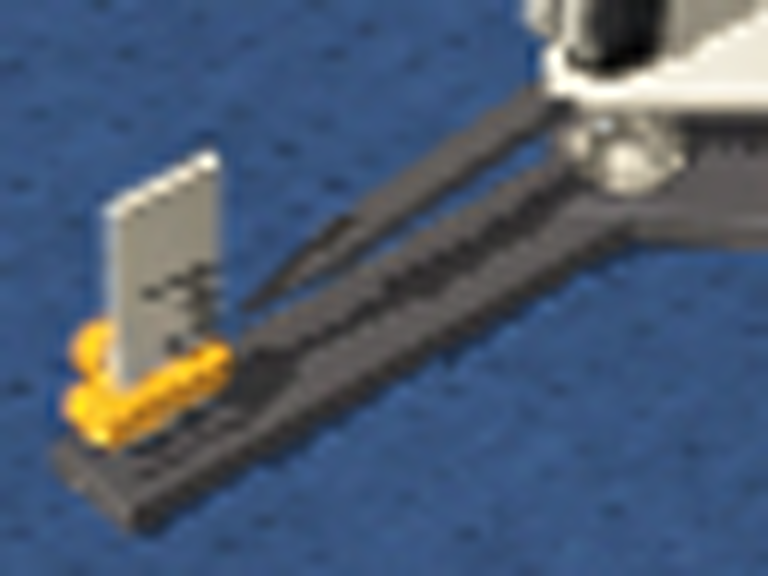

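Emit:
{"fn": "drive_tool", "kwargs": {
  "deltas": [
    [[0,0,-0.0015],0],
    [[0,0,-0.001],0],
    [[0,0,0],0]
  ]
}}

```text
time_s: 5.95
eef_pos: [0.4868, -0.008, 0.0538]
eef_rot: [0.005, 0.725, 0.688, 0.004]
wrist_force: [-3.2, 0.4, 8.0]
opening: 0.002
```

```bash
python3 cap.py s7 3; python3 tilt.py s7; python3 -c "
from bench import get_obs;o=get_obs();print(o['eef_pos'],o['wrist_force'],o['time_s'])"
```

```text
[ 0.4868 -0.008   0.0538] [-3.19  0.38  7.97] 5.95
1.2159953909861523
s7 t 0.1342 drop mm 22.07 res [ 0.47  0.14  0.12 -0.09 -0.   -0.52  0.02  0.2  -0.32  0.24  0.03 -0.15
 -0.21 -0.16 -0.33 -0.49  0.18  0.01 -0.18]
[ 0.48680496 -0.00795373  0.05391414] [-3.44138255  1.27139073  9.0028081 ] 6.1
```

View pics/s7_a.png

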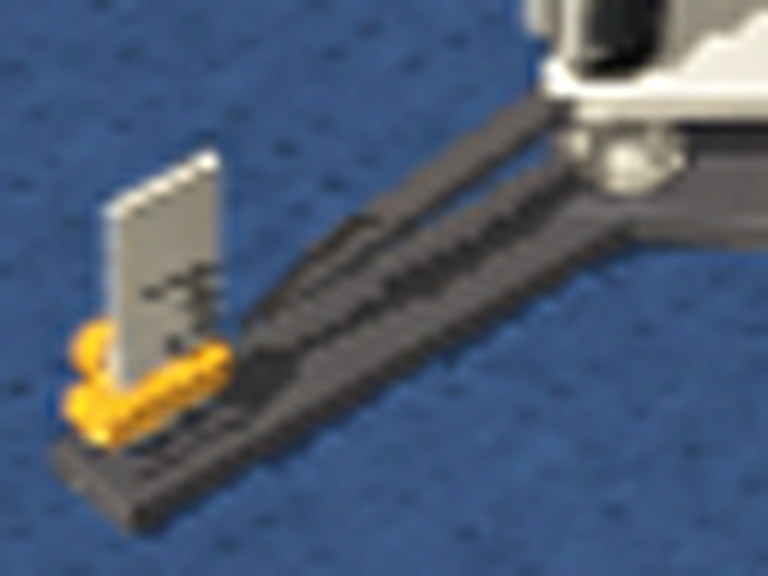

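Emit:
{"fn": "drive_tool", "kwargs": {
  "deltas": [
    [[0,0,-0.001],0]
  ]
}}

```text
time_s: 6.2
eef_pos: [0.4868, -0.0079, 0.0534]
eef_rot: [0.005, 0.725, 0.688, 0.004]
wrist_force: [-3.6, 1.6, 8.3]
opening: 0.006
```

```bash
python3 cap.py s8 4; python3 tilt.py s8; python3 -c "
from bench import get_obs;o=get_obs();print(o['eef_pos'],o['wrist_force'],o['time_s'])"
```

```text
[ 0.4868 -0.0079  0.0534] [-3.64  1.64  8.28] 6.2
1.3434545345232833
s8 t 0.1387 drop mm 22.82 res [ 0.24 -0.06  0.21 -0.    0.05 -0.13  0.13  0.07  0.11  0.27 -0.11 -0.01
 -0.04 -0.15 -0.38 -0.04  0.29 -0.09  0.25]
[ 0.48682706 -0.00792567  0.0533458 ] [-3.09347486  1.5592488   8.82887321] 6.4
```

View pics/s8_a.png

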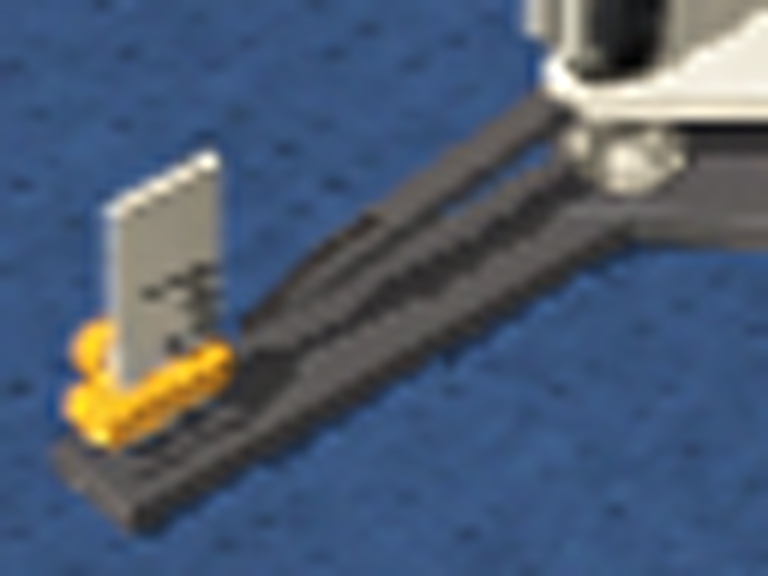

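Emit:
{"fn": "drive_tool", "kwargs": {
  "deltas": [
    [[0,0,-0.0007],0]
  ]
}}

```text
time_s: 6.5
eef_pos: [0.4868, -0.0079, 0.0531]
eef_rot: [0.005, 0.725, 0.688, 0.004]
wrist_force: [-4.0, 2.0, 8.4]
opening: 0.003
```

```bash
python3 cap.py s9 18; python3 cap.py s10 18; python3 tilt.py s9 s10; python3 -c "
from bench import get_obs;o=get_obs();print(o['eef_pos'],o['wrist_force'],o['time_s'])"
```

```text
[ 0.4868 -0.0079  0.0531] [-4.01  2.02  8.36] 6.5
1.5938800093112893
[ 0.4868 -0.0079  0.0531] [-4.21  1.54  9.07] 7.4
1.5882808435917637
s9 t 0.1437 drop mm 23.64 res [ 0.42  0.11  0.4  -0.21  0.22 -0.   -0.07  0.14 -0.07  0.1  -0.29  0.17
 -0.06 -0.3  -0.15 -0.08  0.15 -0.23  0.2 ]
s10 t 0.144 drop mm 23.67 res [ 0.42  0.1   0.39 -0.22  0.22 -0.   -0.1   0.11 -0.08  0.1  -0.3   0.16
 -0.07 -0.3  -0.16 -0.09  0.13 -0.24  0.19]
[ 0.48680841 -0.00790909  0.05308129] [-3.06232209  0.98788612  9.38695429] 8.3
```

```bash
python3 cap.py s11 4; python3 tilt.py s11
```

```text
[ 0.4868 -0.0079  0.0531] [-3.06  0.99  9.39] 8.3
1.32210238781767
s11 t 0.1441 drop mm 23.69 res [ 0.39  0.12  0.41 -0.23  0.21 -0.   -0.09  0.1  -0.08  0.08 -0.3   0.16
 -0.06 -0.28 -0.17 -0.1   0.13 -0.25  0.19]
```

Emit:
{"fn": "drive_tool", "kwargs": {
  "deltas": [
    [[0,0,0.0004],0],
    [[0,0,0.0004],0],
    [[0,0,0.0004],0],
    [[0,0,0.0004],0],
    [[0,0,0.0004],0],
    [[0,0,0.0004],0],
    [[0,0,0.0004],0],
    [[0,0,0.0004],0]
  ]
}}

```text
time_s: 9.3
eef_pos: [0.4867, -0.0085, 0.0588]
eef_rot: [0.005, 0.725, 0.689, 0.003]
wrist_force: [-1.7, 0.5, 6.0]
opening: -0.001
```

Emit:
{"fn": "drive_tool", "kwargs": {
  "deltas": [
    [[0,0,0.0004],0],
    [[0,0,0.0004],0],
    [[0,0,0.0004],0],
    [[0,0,0.0004],0],
    [[0,0,0.0004],0],
    [[0,0,0.0004],0],
    [[0,0,0.0004],0],
    [[0,0,0.0004],0],
    [[0,0,0.0004],0],
    [[0,0,0.0005],0]
  ]
}}

```text
time_s: 10.3
eef_pos: [0.4866, -0.0092, 0.0631]
eef_rot: [0.006, 0.725, 0.689, 0.003]
wrist_force: [-0.5, 0.1, 3.1]
opening: 0.001
```

Emit:
{"fn": "drive_tool", "kwargs": {
  "deltas": [
    [[0,0,0.0005],0],
    [[0,0,0.001],0],
    [[0,0,0.002],0],
    [[0,0,0.005],0],
    [[0,0,0.015],0],
    [[0,0,0.03],0],
    [[0,0,0.03],0],
    [[0,0,0.03],0],
    [[0,0,0.03],0],
    [[0,0,0],0]
  ]
}}

```text
time_s: 11.3
eef_pos: [0.4847, -0.0083, 0.2126]
eef_rot: [0.005, 0.725, 0.689, 0.002]
wrist_force: [1.1, -0.1, 0.0]
opening: -0.002
```

Emit:
{"fn": "drive_tool", "kwargs": {
  "deltas": [
    [[-0.02,-0.045,0],0],
    [[-0.02,-0.045,0],0],
    [[-0.02,-0.045,0],0],
    [[-0.02,-0.045,0],0],
    [[-0.02,-0.045,0],0],
    [[-0.01,-0.02,0],0],
    [[0,0,0],0],
    [[0,0,0],0]
  ]
}}

```text
time_s: 12.1
eef_pos: [0.3696, -0.2578, 0.2126]
eef_rot: [0.006, 0.723, 0.691, 0.004]
wrist_force: [0.1, 0.0, 0.2]
opening: 0.001
```

```bash
python3 cap.py s12 4; python3 tilt.py s12
python3 - <<'E'
from h import *
from bench import camera,get_obs
c=camera("top");cv2.imwrite("pics/top9.png",c["frame"][:,:,::-1])
a=pickle.load(open("s12.pkl","rb"))["raw"];b=pickle.load(open("s2.pkl","rb"))["raw"]
d=np.abs(a-b).max(2); print("scale/rider/bar region max diff",d[290:326,298:345].max(), d[330:410,190:240].max())
t=pickle.load(open("top0.pkl","rb"))["frame"].astype(int);D=np.abs(t-c["frame"].astype(int)).max(2)
for n,(u,v,w,h) in dict(bottle=(85,255,60,50),cap=(240,150,30,30),driver=(375,120,40,95),mug=(465,280,70,45),stand=(240,240,142,90)).items(): print(n,D[v:v+h,u:u+w].max(),(D[v:v+h,u:u+w]>40).sum())
o=get_obs();print(o["time_s"],o["eef_pos"],o["wrist_force"])
E
```

```text
[ 0.3696 -0.2578  0.2126] [0.09 0.03 0.2 ] 12.1
1.452671670302818
s12 t -0.0019 drop mm -0.31 res [ 0.   -0.05 -0.    0.03  0.    0.03 -0.    0.01  0.02 -0.02  0.03 -0.01
  0.01  0.01 -0.03 -0.01 -0.02  0.02 -0.03]
scale/rider/bar region max diff 22.5 22.833333333333343
bottle 10 0
cap 10 0
driver 14 0
mug 156 232
stand 14 0
12.35 [ 0.37055527 -0.25678459  0.21299572] [ 0.72358907 -0.42742721  0.43266122]
```

View pics/s12_a.png

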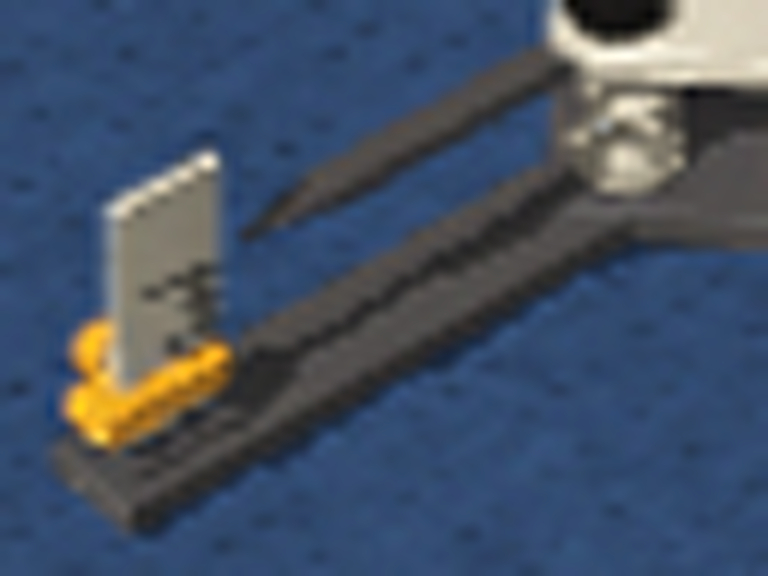

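View pics/top9.png

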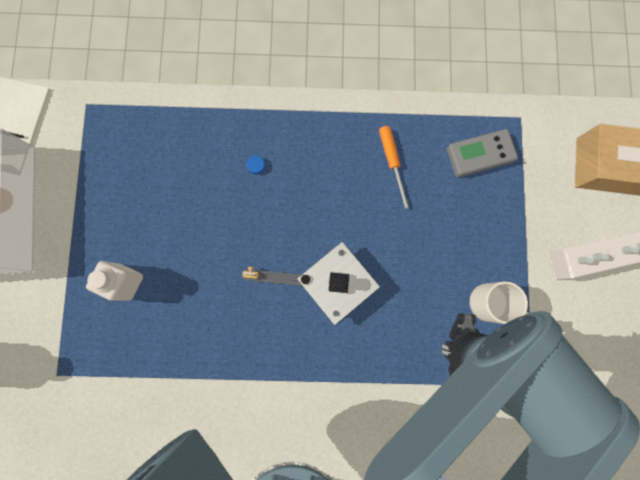

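```bash
python3 -c "
from bench import hand_in;print(hand_in())"
```

```text
the job is handed in; nothing more can be done
None
```

The job is done and handed in at about 12.4 s. I pressed the pad with the shut fingertips until the pointer was at the rider's nose. After holding it for about 2 s I let the corner back up at about 6 mm/s until the plate was on its rest, then lifted the hand away.

- **Pointer level:** During the hold the side camera put the pointer 23.6–23.7 mm below rest. The fingertip height gave about 23.3 mm, and the force was about 9 N.
- **Nose height, the least certain number:** I estimated the nose at 23.5–24.4 mm below the resting pointer. That comes from edges of the rider's body, because its own tip was barely visible. The uncertainty is about 1 mm, so I can't fully rule out having gone slightly past it.
- **Final state:** The last pictures show the plate back on its rest. Its tilt reading was -0.002 rad, within the noise.
- **Other things on the mat:** The stand, rider, vial, bottle, blue cap and screwdriver look unchanged.
- **Mug:** Its before-and-after comparison came out different, but the arm covers part of it in the last picture. It appears to be in the same place, and the hand passed well above it.

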